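Lock the filter cover with its quarter-turn fasteners

TASK

The filter unit's hinged cover stands ajar: push it fully down, and only then set a fingertip in the slot of each of its two round quarter-turn fasteners and turn both clockwise (seen from above) to the stop, so that the cover is locked. Only push and turn: nothing is to be lifted, do not raise the cover further, and leave the things around the unit where they stand.

Things in the scene. Friction and masses are not known exactly. Their poses are not given: they have to be found in the camera images.
- filter_unit: Low white housing with a grey cover, 130 x 240 x 55 mm (x, y, z) without the cover, fixed to the worktop. Origin: centre of its underside, on the worktop. Its x axis points from its louvred front to its hinge side (away from the robot), y to its left, z up.
- cover (a joint): Hinge of the grey cover (125 x 238 x 8 mm), rad: 0 = shut, flat on the housing; grows as the front edge rises. The hinge line runs along the unit's y, 63.5 mm behind (+x) the unit's centre, 55 mm above the worktop. Stiff: the cover stays wherever it is left; 1 to 8 N straight down near its front edge moves it. Shut, its top face is 63 mm above the worktop.
- cover_press (a point): A clear place to push: on the cover's top face, midway between the fasteners, 27.5 mm behind the front edge; moves with the cover. With the cover shut it is 35 mm in front (-x) of the unit's centre, 63 mm above the worktop. The heads leave 40 mm or more between them here and further forward, 24 mm at their nearest.
- cam_left (a joint): Turn of the left (+y) fastener, rad: 0 = open, slot side to side along the unit's y; grows clockwise seen from above to 1.571 = locked, hard stop, slot front to back along the unit's x, in line with the two short white marks on the cover. Stays where it is left; turning takes about 0.08 N m.
- cam_right (a joint): Turn of the right (-y) fastener; same meaning as for the left.
- cam_left_top (a point): On the left head's axis, at its top face: 81 mm above the worktop and 55 mm left (+y) of the unit's centre when the cover is shut. Bare metal disc, 86 mm across, 18 mm high. Slot along the point's y axis, through the axis, open at both ends, 32 mm wide, 16 mm deep. Shut fingertips set 10 mm deep in it, 27 mm off the axis, and led round the axis turn it.
- cam_right_top (a point): The same on the right head, 55 mm to the right (-y) of the unit's centre.
- timer: White kitchen-type timer, 66 x 66 x 23 mm, left of the unit; bystander. Origin at the centre of its underside.
- tape_green: Roll of green tape lying flat, 73 mm across, 19 mm high, right of the unit; bystander. Origin at the centre of its underside.
- conj_vial: Small upright vial with ribbed cap, 32 mm across, 58 mm high, left of the unit, behind the timer; bystander. Origin at the centre of its underside.
- marker_black: Black marker pen lying on the worktop, 135 mm long, 15 mm high, farther right; bystander. Origin at the centre of its underside.

How it is judged:
By the outcome, as a careful person would: the job done as asked, in the order asked, and still so for the second after the job is handed in, with the robot touching nothing.
It also fails if it takes over 61 s, if anything falls off the work surface, if the arm or the gripper's body presses on something with over 40 N, if the wrist force passes 120 N, or if a joint passes its speed limit or range.

ROBOT

A 6-joint arm with a two-finger parallel gripper is mounted at the origin on a cart in front of the work surface, level with it; the furniture and walls round the work are solid. World frame = base frame: x ahead of the robot, y to its left, z up, the work surface at z = 0. Lengths are in m, angles in rad, forces in N, time in s.
With the tool pointing down it reaches from about 0.425 to 0.95 m from the base axis. Payload 14.7 kg.
Tool frame: the origin (TCP) lies midway between the tips of the shut fingers; the grasp point (between the pads) lies behind it (manip.tcp_to_grasp is the z of the grasp point in the tool frame, in m); z points along the fingers, y is the line along which they close (so a half turn about z gives the same grasp; the last joint's range is limited). The gripper opens to 85 mm and grips with 20 to 120 N. Pads are 22 mm wide; open, the fingers measure 114 mm over their backs; the gripper's body (76 mm by 85 mm) begins 54 mm behind the grasp point. The pads swing forward as they close: fully open they stand 13 mm farther back than shut.
Start: joints at [-1.382, 0.48, 1.596, -0, 1.065, -0.047], TCP at [0.152, -0.632, 0.231] pointing down, gripper open.
Joint ranges: [-2.75, 2.75], [-0.82, 2.05], [0.23, 2.67], [-1.56, 4.7], [0.09, 2.69], [-2.92, 2.92]. Speed limits (rad/s): [1.89, 1.89, 2.39, 3.01, 3.01, 3.01].

INTERFACE

Orientations are given as a unit quaternion [x, y, z, w].
In Python, from rig import manip gives the robot as it stands. The module is installed in compiled form; this text tells all that it offers. Calls block until the motion is done:
- manip.move_to(position, orientation): joint-space move of the TCP to a pose.
- manip.line_to(position, feed=0.15, rotation=None, max_force=None): straight line of the TCP; rotation=None keeps the orientation; feed is the mean speed in m/s. With max_force (N) it stops when the force on the tool has changed by that much, and returns True; else False.
- manip.move_joints(angles): joint-space move.
- manip.grip(opening, strength=None): finger opening in m; strength is the grip in N (None keeps the last); returns when the fingers have stopped.
- manip.dwell(seconds).
- manip.inverse_kinematics(position, orientation): joint angles nearest the present ones, or None.
- manip.grab_frame(name): name is "scene" or "top"; returns a dict with "pixels" (384x512x3 uint8, red, green, blue), "depth" (384x512 float32, m along the optical axis (not along the pixel's ray), 0 where there is no reading), "intrinsics" (3x3 intrinsics, pixels), "position" and "orientation" of the camera in the world. Camera axes: x right, y up, looking along -z (the intrinsics and any distortion apply to the point x, -y, -z); pixel columns grow to the right and rows downward; lengths in m; the calibration is good to about 2 mm. A picture is of the moment at which its call begins.
A pose or a line that the arm cannot do raises manip.PlanningError and nothing moves.
- manip.sign_off(): hands the job in; it is judged then, once.
Trained networks look in a picture, given as the dict that the camera call returned (one of the last four; its "shot" number tells which), for a name from the list of things; names that differ only in an ending like _2 or _b are one class to them, and where a whole thing is asked for, a point or a joint stands for the part that bears it (a point fixed in the world has none). Each returns a list of dicts, best first, with "score" (0 to 1); they miss things now and then, are a little off and sometimes report something else, mostly with a low value. They report only what shows in the picture. A call takes as long as a camera call.
- manip.find_in(name, picture): "uv" ([column, row] in pixels, amid what is visible of it).
- manip.mark_of(name, picture): "uv" ([column, row] in pixels: a listed point, or the origin of a listed thing).
Readings, each from a call of its own:
- manip.get_t(): time.
- manip.get_joint_positions(): joint angles.
- manip.get_qd(): joint speeds.
- manip.get_joint_efforts(): joint torques, N m.
- manip.get_tcp_pos(): TCP position.
- manip.get_eef_rot(): TCP orientation.
- manip.get_force(): force on the tool from outside, world axes, zero at the start.
- manip.get_ft_torque(): the same for the moment, N m.
- manip.get_finger_gap(): finger opening in m.
- manip.get_grip_force(): force on a finger pad.
Only numpy, scipy, OpenCV 4.12 (cv2) and the standard library are available. Lean on these libraries where they do the work, as an engineer would, in place of code of your own. Each camera call takes 0.05 s, during which the arm holds its last target. There are 200 camera calls.

## Working session

There is one attempt and no reset: what is moved stays moved. The work goes in short steps, each a Python script; the robot and the scene stay as the last script left them, time stands still between calls to the robot, and variables do not carry over. Pictures are saved under pics/ and viewed, at most 10 in all, crops included, and the job is handed in when it is done.

```bash
mkdir -p pics; cat > h.py <<'E'
import numpy as np, cv2
from scipy.spatial.transform import Rotation as R
from rig import manip
def ray(f,uv):
    K=np.array(f["intrinsics"]);p=np.linalg.inv(K)@[uv[0],uv[1],1]
    return R.from_quat(f["orientation"]).apply([p[0],-p[1],-p[2]])
def at_depth(f,uv):
    u,v=int(round(uv[0])),int(round(uv[1]));d=f["depth"][max(v-1,0):v+2,max(u-1,0):u+2];d=d[d>0]
    return np.array(f["position"])+ray(f,uv)*np.median(d) if d.size else None
def at_z(f,uv,z):
    r=ray(f,uv);p=np.array(f["position"]);return p+r*(z-p[2])/r[2]
def save(f,n):cv2.imwrite("pics/"+n,cv2.cvtColor(f["pixels"],cv2.COLOR_RGB2BGR))
E
python3 - <<'E'
from h import *
np.set_printoptions(precision=4,suppress=True)
fs={n:manip.grab_frame(n) for n in("scene","top")}
for n,f in fs.items():
    save(f,n+"0.png");print(n,f["position"],list(f))
    for t in["filter_unit","cover_press","cam_left_top","cam_right_top","timer","tape_green","conj_vial","marker_black"]:
        for m in manip.mark_of(t,f)[:2]:print(t,m["uv"],round(m["score"],2),at_depth(f,m["uv"]),at_z(f,m["uv"],0))
print(manip.get_t(),manip.get_eef_rot(),manip.tcp_to_grasp)
E
```

```text
scene [-0.3884  0.5144  0.9527] ['pixels', 'depth', 'intrinsics', 'position', 'orientation', 'shot']
filter_unit [186.7, 250.3] 0.89 [0.4351 0.0702 0.032 ] [0.4638 0.0548 0.    ]
cover_press [192.4, 223.7] 0.57 [0.4465 0.0384 0.1018] [ 0.5464 -0.0185  0.    ]
cam_left_top [165.6, 226.8] 0.97 [0.4893 0.0955 0.0929] [0.5841 0.0502 0.    ]
cam_right_top [201.9, 209.3] 0.58 [ 0.4898 -0.0205  0.0918] [ 0.5835 -0.0776 -0.    ]
cam_right_top [193.8, 221.1] 0.54 [0.4556 0.0283 0.099 ] [ 0.5535 -0.0281  0.    ]
timer [139.1, 283.4] 0.71 [0.4232 0.2215 0.0187] [ 0.4394  0.2156 -0.    ]
tape_green [347.8, 168.2] 0.4 [ 0.4498 -0.5879  0.0022] [ 0.4517 -0.5905  0.    ]
conj_vial [135.3, 263.3] 0.74 [0.4955 0.1942 0.0142] [0.5089 0.1893 0.    ]
conj_vial [190.9, 223.7] 0.62 [0.4512 0.0403 0.0996] [ 0.5492 -0.015   0.    ]
marker_black [346.0, 169.2] 0.53 [ 0.4496 -0.5786  0.0023] [ 0.4516 -0.5812  0.    ]
top [ 0.3887 -0.1733  1.2535] ['pixels', 'depth', 'intrinsics', 'position', 'orientation', 'shot']
filter_unit [196.1, 198.0] 0.67 [0.4602 0.0257 0.1104] [0.4671 0.0449 0.    ]
cover_press [191.8, 204.2] 0.68 [0.4421 0.0402 0.1007] [0.4467 0.0589 0.    ]
cam_left_top [171.1, 192.8] 0.84 [0.4779 0.1065 0.0876] [0.4846 0.1275 0.    ]
cam_right_top [212.0, 191.6] 0.83 [ 0.4812 -0.0186  0.0857] [ 0.488  -0.0073  0.    ]
cam_right_top [195.7, 199.1] 0.54 [0.4569 0.0269 0.1101] [0.4635 0.0462 0.    ]
timer [142.6, 203.9] 0.85 [0.4474 0.214  0.0216] [0.4485 0.2208 0.    ]
tape_green [246.0, 202.4] 0.68 [ 0.4512 -0.1198  0.0131] [ 0.4519 -0.1193  0.    ]
conj_vial [149.4, 184.1] 0.42 [0.508  0.1826 0.0575] [0.5138 0.1997 0.    ]
marker_black [384.2, 200.5] 0.67 [ 0.4562 -0.5738 -0.0024] [ 0.4561 -0.573   0.    ]
0.9 [0.9931 0.1176 0.     0.    ] -0.0187
```

```bash
python3 - <<'E'
import cv2
a=cv2.imread("pics/top0.png")[150:250,110:270];b=cv2.imread("pics/scene0.png")[170:310,90:290]
cv2.imwrite("pics/a.png",cv2.resize(a,(800,500),interpolation=cv2.INTER_CUBIC));cv2.imwrite("pics/b.png",cv2.resize(b,(800,560),interpolation=cv2.INTER_CUBIC))
E
```

```text
(no output)
```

View pics/a.png

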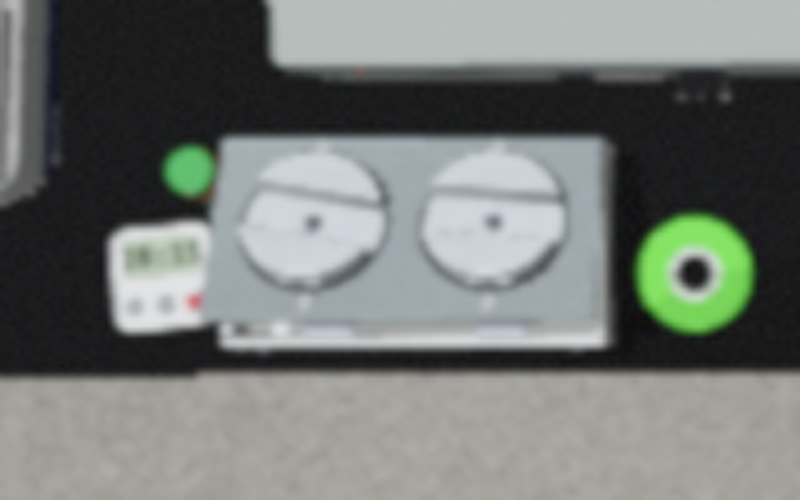

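View pics/b.png

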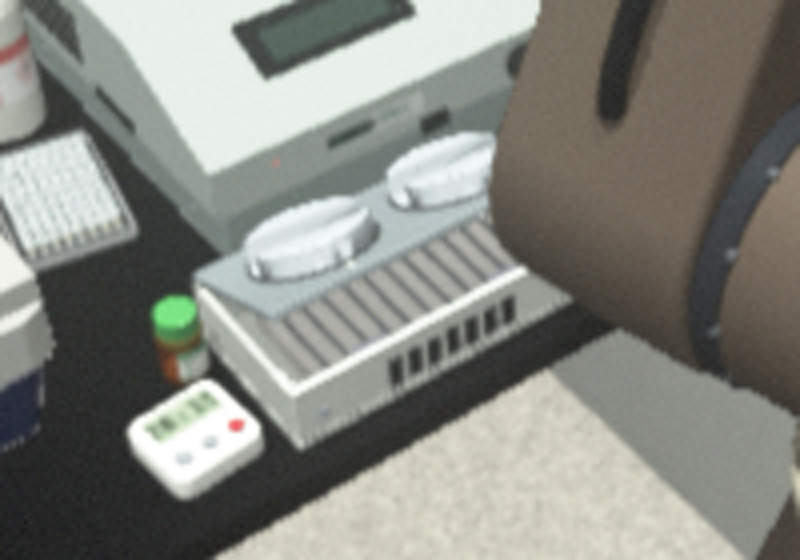

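The cover is ajar by about 0.4 rad, and the unit is nearly aligned with the world axes. Both heads are visible, at about (171,193) and (212,192) in the top picture. A tall instrument stands close behind the unit. Before moving I'll check the free space and the unit's edges by depth.

```bash
cat >> h.py <<'E'
def cloud(f):
    d=f["depth"];v,u=np.mgrid[:d.shape[0],:d.shape[1]]
    p=np.linalg.inv(np.array(f["intrinsics"]))@np.stack([u.ravel(),v.ravel(),np.ones(u.size)])
    c=(p*[[1],[-1],[-1]]).T*d.reshape(-1,1)
    return np.array(f["position"])+R.from_quat(f["orientation"]).apply(c), d.ravel()>0
def Q(yaw):return [np.cos(yaw/2),np.sin(yaw/2),0,0]
E
python3 - <<'E'
from h import *
np.set_printoptions(precision=3,suppress=True,linewidth=200)
f=manip.grab_frame("top");P,ok=cloud(f);P=P[ok]
print("maxheights rows x .35.. step .05, cols y -.8...5 step .1")
for x in np.arange(.3,.95,.05):
    print(round(x,2),[ (lambda s: round(float(s.max()),2) if s.size else None)(P[(abs(P[:,0]-x)<.025)&(abs(P[:,1]-y)<.05)][:,2]) for y in np.arange(-.8,.55,.1)])
c=P[(P[:,2]>.05)&(abs(P[:,0]-.45)<.09)&(P[:,1]>-.09)&(P[:,1]<.18)&(P[:,0]<.55)]
fr=c[(c[:,2]<.068)&(c[:,0]<.43)];print("front rim",fr.min(0),fr.max(0))
# cover plane profile between heads
s=c[abs(c[:,1]-.044)<.012];o=np.argsort(s[:,0]);print(s[o][::4])
for p,y in(([.442,.044,.2],np.pi),([.442,.044,.06],np.pi),([.466,.13,.071],np.pi),([.439,-.012,.071],np.pi),([.495,.1,.071],1.3),([.495,-.012,.071],1.3)):
    print(p,manip.inverse_kinematics(p,Q(y)))
E
```

```text
maxheights rows x .35.. step .05, cols y -.8...5 step .1
0.3 [-0.78, -0.79, -0.78, -0.78, -0.79, 0.91, 0.92, 0.79, -0.79, -0.79, -0.79, -0.78, -0.79, -0.78]
0.35 [-0.79, -0.78, -0.79, -0.79, -0.78, -0.79, -0.79, -0.79, -0.78, -0.78, -0.78, -0.78, -0.78, -0.79]
0.4 [0.01, 0.01, 0.01, 0.01, 0.01, 0.01, 0.02, 0.11, 0.12, 0.12, 0.11, 0.01, 0.01, 0.01]
0.45 [0.01, 0.01, 0.02, 0.02, 0.01, 0.01, 0.02, 0.11, 0.13, 0.12, 0.11, 0.01, 0.01, 0.01]
0.5 [0.01, 0.01, 0.01, 0.02, 0.01, 0.01, 0.01, 0.09, 0.1, 0.1, 0.09, 0.15, 0.17, 0.17]
0.55 [0.01, 0.01, 0.01, 0.02, 0.02, 0.01, 0.11, 0.1, 0.11, 0.11, 0.07, 0.16, 0.17, 0.18]
0.6 [0.01, 0.09, 0.08, 0.03, 0.02, 0.02, 0.13, 0.13, 0.13, 0.13, 0.01, 0.16, 0.18, 0.17]
0.65 [0.01, 0.09, 0.09, 0.03, 0.02, 0.02, 0.15, 0.15, 0.15, 0.15, 0.02, 0.22, 0.23, 0.22]
0.7 [0.01, 0.09, 0.09, 0.02, 0.03, 0.03, 0.16, 0.15, 0.16, 0.16, 0.11, 0.23, 0.2, 0.2]
0.75 [0.12, 0.01, 0.07, 0.06, 0.02, 0.03, 0.16, 0.16, 0.16, 0.16, 0.11, 0.23, 0.17, 0.18]
0.8 [0.12, 0.07, 0.07, 0.07, 0.01, 0.03, 0.16, 0.16, 0.16, 0.16, 0.15, 0.23, 0.17, 0.18]
0.85 [0.39, 0.43, 0.07, 0.08, 0.08, 0.0
[... 1438 characters left out ...]
 0.054 0.075]
 [0.503 0.036 0.072]
 [0.506 0.051 0.075]
 [0.506 0.042 0.072]
 [0.509 0.039 0.073]
 [0.51  0.033 0.07 ]
 [0.513 0.043 0.07 ]
 [0.513 0.034 0.067]
 [0.516 0.043 0.069]
 [0.516 0.035 0.064]
 [0.519 0.04  0.068]
 [0.519 0.053 0.067]
 [0.523 0.035 0.063]
 [0.526 0.044 0.065]
 [0.526 0.035 0.062]]
[0.442, 0.044, 0.2] [ 0.031  0.235  2.083 -0.     0.823 -1.54 ]
[0.442, 0.044, 0.06] [ 0.031  0.484  2.205 -0.     0.453 -1.54 ]
[0.466, 0.13, 0.071] [ 0.209  0.497  2.111 -0.     0.533 -1.361]
[0.439, -0.012, 0.071] [-0.096  0.458  2.209 -0.     0.475 -1.667]
[0.495, 0.1, 0.071] [ 0.139  0.517  2.064 -0.     0.561  0.41 ]
[0.495, -0.012, 0.071] [-0.085  0.508  2.086 -0.     0.548  0.185]
```

```bash
python3 - <<'E'
from h import *
np.set_printoptions(precision=4,suppress=True)
manip.grip(0.0);print(manip.get_t(),manip.get_finger_gap())
manip.move_to([.4445,.044,.2],Q(np.pi))
print(manip.get_t())
print(manip.line_to([.4445,.044,.115],feed=.15,max_force=15))
for k in range(3):
    r=manip.line_to([.4295,.044,.055],feed=.05,max_force=25)
    print(r,manip.get_tcp_pos(),manip.get_force())
    if manip.get_tcp_pos()[2]<.066:break
manip.dwell(.2);print(manip.get_tcp_pos(),manip.get_force())
p=manip.get_tcp_pos();manip.line_to([p[0],p[1],.2],feed=.2)
manip.move_to([.45,-.25,.22],Q(np.pi))
f=manip.grab_frame("top");g=manip.grab_frame("scene");save(f,"top1.png")
for n,q in(("top",f),("scene",g)):
    for t in["filter_unit","cover_press","cam_left_top","cam_right_top"]:
        for m in manip.mark_of(t,q)[:1]:print(n,t,m["uv"],round(m["score"],2),at_depth(q,m["uv"]),at_z(q,m["uv"],.081))
P,ok=cloud(f);P=P[ok]
for s in(1,-1):
    c=P[(abs(P[:,0]-.465)<.06)&(abs(P[:,1]-.044-s*.055)<.05)]
    h=c[(c[:,2]>.073)&(c[:,2]<.09)]
    print("head",h[:,2].mean(),(h.min(0)+h.max(0))/2,np.ptp(h,0),h.mean(0))
m=P[(abs(P[:,1]-.044)<.01)&(P[:,0]<.52)&(P[:,0]>.405)];print("cover z",np.polyfit(m[:,0],m[:,2],1),m[:,2].mean())
print(manip.get_t())
import cv2
a=cv2.imread("pics/top1.png")[160:230,140:250];cv2.imwrite("pics/c.png",cv2.resize(a,(770,490),interpolation=cv2.INTER_CUBIC))
E
```

```text
1.7167 0.00026461196598431884
4.325
False
True [0.4314 0.044  0.0628] [-5.1774  0.1144 27.7026]
[0.4314 0.044  0.0628] [-5.4748 -1.1016 28.4122]
top filter_unit [195.9, 198.5] 0.86 [0.4617 0.0347 0.062 ] [0.4605 0.0314 0.081 ]
top cover_press [193.5, 208.5] 0.64 [0.4305 0.0421 0.061 ] [0.4298 0.0385 0.081 ]
top cam_left_top [174.2, 199.2] 0.7 [0.4595 0.1016 0.0667] [0.4586 0.0982 0.081 ]
top cam_right_top [210.4, 197.4] 0.56 [ 0.4647 -0.0109  0.0645] [ 0.4637 -0.0132  0.081 ]
scene filter_unit [185.8, 247.0] 0.59 [0.4181 0.081  0.0641] [0.4028 0.0892 0.081 ]
scene cover_press [197.0, 237.1] 0.95 [0.4299 0.038  0.0653] [0.4154 0.0464 0.081 ]
scene cam_left_top [170.3, 237.2] 0.75 [0.4719 0.0947 0.0675] [0.4588 0.101  0.081 ]
scene cam_right_top [204.8, 218.8] 0.47 [0.0915 0.2183 0.4611] [ 0.4625 -0.0107  0.081 ]
head 0.080229524915988 [0.4642 0.1012 0.08  ] [0.0838 0.0828 0.0126] [0.463  0.1005 0.0802]
head 0.08014097399402116 [ 0.4637 -0.0089  0.0796] [0.0837 0.08   0.0129] [ 0.4629 -0.0092  0.0801]
cover z [0.0088 0.0582] 0.062270478778538786
8.7083
```

View pics/c.png

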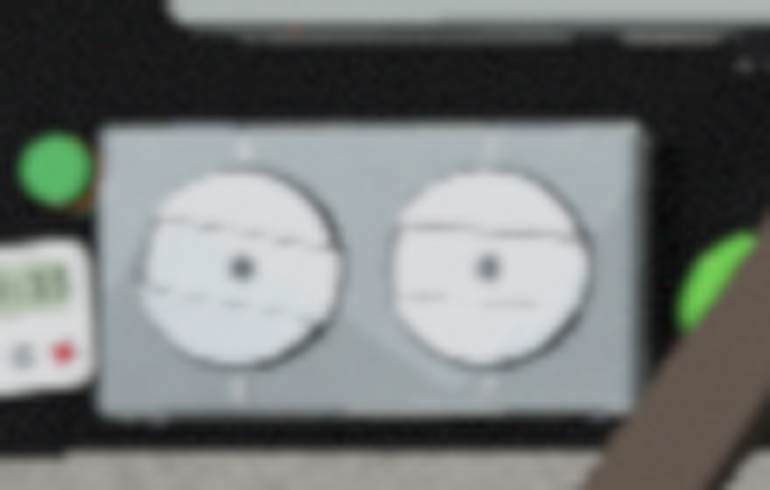

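Cover is shut (62–63 mm flat). The heads are at (240,268) and (487,268) in the crop. Both slots are already turned slightly clockwise, the left by about 9° and the right by about 4°. I'll fit the slot angles by depth, then turn the left fastener.

```bash
cat >> h.py <<'E'
def slot(f,c):
    P,ok=cloud(f);P=P[ok];d=P[:,:2]-c
    k=(np.hypot(*d.T)<.040)&(P[:,2]<.0725)&(P[:,2]>.055);d=d[k]
    w,v=np.linalg.eigh(d.T@d);a=v[:,1];a=a*np.sign(a[1]) if abs(a[1])>.3 else a*np.sign(a[0])
    return np.arctan2(a[1],a[0]),d.mean(0),k.sum()
def turn(c,phi0):
    pos=lambda a,z:[c[0]+.027*np.cos(a),c[1]+.027*np.sin(a),z]
    q=lambda a:Q(a+np.pi/2)          # tool y along slot
    manip.move_to(pos(phi0,.15),q(phi0));manip.line_to(pos(phi0,.095),feed=.15)
    if manip.line_to(pos(phi0,.071),feed=.04,max_force=12):
        print("blocked",manip.get_tcp_pos(),manip.get_force());return
    a=phi0;
    while a>-.4:
        a-=.12 if a>.1 else .05
        r=manip.line_to(pos(a,.071),feed=.03,rotation=q(a),max_force=12)
        F=manip.get_force();print(round(a,2),r,np.round(F,1),np.round(manip.get_ft_torque(),2),round(manip.get_t(),1))
        if a<.15 and (r or np.hypot(F[0],F[1])>15):break
        if r and a>=.15:print("early stop");return
    t=manip.get_tcp_pos();print("end angle",np.arctan2(t[1]-c[1],t[0]-c[0]))
    manip.line_to(pos(a+.15,.071),feed=.03,rotation=q(a+.15));manip.line_to(pos(a+.15,.15),feed=.15)
E
python3 - <<'E'
from h import *
f=manip.grab_frame("top")
cl,cr=np.array([.464,.101]),np.array([.464,-.009])
for c in(cl,cr):print(slot(f,c))
phi=slot(f,cl)[0]
if 1.3<phi<1.6:turn(cl,phi)
E
```

```text
(np.float64(1.3940512856901373), array([-0.00051813,  0.00011895]), np.int64(255))
(np.float64(1.4936829603746042), array([-2.81981514e-04,  3.53307325e-05]), np.int64(255))
1.27 False [0.2 1.2 0.4] [ 0.04  0.02 -0.  ] 11.7
1.15 False [-0.6 -0.6  0.2] [-0.07  0.07  0.08] 12.0
1.03 False [-0.9  0.1 -0.2] [-0.04  0.23  0.02] 12.3
0.91 False [-0.6  0.6 -0.5] [-0.09  0.17  0.01] 12.5
0.79 False [-0.4 -0.2 -0.6] [0.04 0.18 0.01] 12.8
0.67 False [-1.6 -0.  -1.4] [ 0.02  0.09 -0.03] 13.1
0.55 False [-1.   0.  -0.3] [-0.04  0.08  0.02] 13.3
0.43 False [-0.8  0.3 -0.1] [0.04 0.04 0.  ] 13.6
0.31 False [ 0.3 -0.2  0. ] [-0.02  0.09 -0.02] 13.9
0.19 False [-0.2  0.5  0.4] [ 0.07  0.02 -0.  ] 14.1
0.07 False [-1.   0.1  0.2] [ 0.06  0.05 -0.  ] 14.4
0.02 False [-0.6  0.4  0.6] [0.2  0.11 0.03] 14.6
-0.03 False [0.2 1.1 0.8] [0.27 0.1  0.03] 14.9
-0.08 False [-0.3  2.  -0.1] [ 0.24  0.14 -0.01] 15.1
-0.13 False [-1.1  2.6 -0.4] [0.3  0.16 0.04] 15.4
-0.18 False [-0.1 11.8 -1.4] [ 2.05 -0.08  0.05] 15.6
-0.23 False [ 1.8 24.5 -4.4] [ 4.14 -0.4   0.13] 15.9
end angle -0.1602403336846533
```

```bash
python3 - <<'E'
from h import *
cl,cr=np.array([.464,.101]),np.array([.464,-.009])
turn(cr,1.494)
manip.move_to([.45,-.25,.22],Q(np.pi/2))
f=manip.grab_frame("top");save(f,"top2.png")
for c in(cl,cr):print(slot(f,c))
P,ok=cloud(f);P=P[ok];m=P[(abs(P[:,1]-.046)<.008)&(P[:,0]<.52)&(P[:,0]>.405)];print("cover",np.polyfit(m[:,0],m[:,2],1),m[:,2].mean())
print(manip.get_t(),manip.get_force())
a=cv2.imread("pics/top2.png")[160:230,120:260];cv2.imwrite("pics/d.png",cv2.resize(a,(800,400),interpolation=cv2.INTER_CUBIC))
E
```

```text
1.37 False [-0.2  0.5 -0.8] [0.01 0.   0.01] 20.0
1.25 False [-0.2 -0.1  0.3] [-0.05  0.1  -0.  ] 20.3
1.13 False [-1.  -0.7  0.2] [-0.11  0.22  0.02] 20.5
1.01 False [-1.5 -0.7  0.5] [-0.09  0.27  0.01] 20.8
0.89 False [-1.7  0.2  0.2] [-0.01  0.27 -0.02] 21.1
0.77 False [-0.7  0.1 -0.2] [-0.01  0.2  -0.01] 21.3
0.65 False [ 0.1 -0.7 -0.3] [-0.    0.18  0.02] 21.6
0.53 False [-0.9  0.7 -0.8] [0.04 0.07 0.05] 21.9
0.41 False [-0.6  0.7  0.9] [ 0.06  0.12 -0.  ] 22.1
0.29 False [-0.2  0.5 -0.2] [ 0.13  0.07 -0.01] 22.4
0.17 False [-0.6 -0.1  0.4] [ 0.06 -0.01 -0.04] 22.7
0.05 False [ 0.3  0.8 -0.8] [0.05 0.04 0.02] 22.9
0.0 False [0.  2.2 0.4] [ 0.21 -0.    0.01] 23.2
-0.05 False [-0.5  2.5 -0.5] [ 0.27  0.03 -0.02] 23.4
-0.1 False [-0.5  1.3  0.1] [ 0.24  0.03 -0.02] 23.7
-0.15 False [-0.9  4.3 -0.1] [ 0.82 -0.07  0.02] 23.9
-0.2 False [ 3.7 18.9 -1.9] [ 3.12 -0.69  0.09] 24.2
end angle -0.15493181137889836
(np.float64(0.008258140314859466), array([-0.00054499,  0.00292437]), np.int64(245))
(np.float64(0.006639555729494093), array([0.00027962, 0.0009259 ]), np.int64(249))
cover [-0.00183452  0.06354649] 0.06269761176003391
26.1917 [0.01952305 0.35344771 0.0754298 ]
```

View pics/d.png

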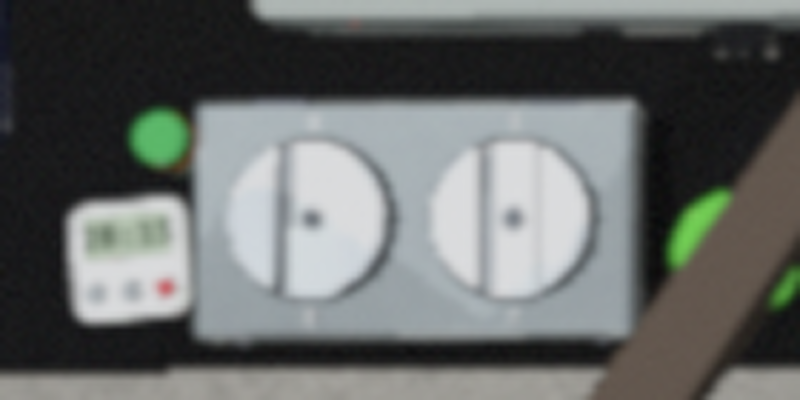

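The cover is flat. Both slots run front to back, in line with the white marks at (313,120)/(310,318) and (515,120)/(515,315), and both fasteners hit their stops. The timer and vial are where they were, and what shows of the tape looks unmoved.

```bash
python3 -c "
from rig import manip
print(manip.sign_off())"
```

```text
the job is handed in; nothing more can be done
None
```

The job is handed in: I pushed the cover fully shut, then turned both fasteners clockwise to their stops so it is locked, in about 26 s of robot time, and I saw no sign of anything around the unit being moved.

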